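Clear a gas lockout at the lampworking bench

ROBOT

A 6-joint arm with a two-finger parallel gripper is mounted at the origin on the work surface. World frame = base frame: x ahead of the robot, y to its left, z up, the work surface at z = 0. Lengths are in mm, angles in rad, forces in N, time in s.
With the tool pointing down it reaches from about 425 to 1125 mm from the base axis. Payload 14.9 kg.
Tool frame: the origin (TCP) lies on the mounting face of the last link; the fingertips stand 191 mm ahead of it and the grasp point (between the pads) lies 172 mm ahead of it (nose_length is the distance from the TCP to the fingertips, in mm); z points along the fingers, y is the line along which they close (so a half turn about z gives the same grasp; the last joint's range is limited). The gripper opens to 91 mm and grips with 3 to 60 N. Pads are 32 mm wide; open, the fingers measure 118 mm over their backs; the gripper's body (76 mm by 178 mm) begins 60 mm behind the grasp point.
Start: joints at [1.193, 0.379, 1.734, -0, 1.028, -0.033], TCP at [236.614, 658.812, 404.732] pointing down, gripper open.
Joint ranges: [-2.77, 2.77], [-0.74, 2.19], [0, 2.66], [-1.06, 4.2], [0.31, 2.87], [-3.08, 3.08]. Speed limits (rad/s): [1.89, 1.89, 2.39, 3.14, 3.14, 3.14].

INTERFACE

Orientations are given as a rotation vector (axis times angle).
In Python, from workcell import * gives the robot as it stands.
- The arm moves only by the tool jog_arm, never from a script. Its argument "series" is a list of rows, each a list of 6 numbers: the shift along the tool's x, y, z as a fraction of full scale, then the turn, a rotation vector about the tool's x, y, z as a fraction of full scale. A call has 1 to 20 rows; each row shifts and turns the commanded pose from where the row before left it, along the tool's axes as they then stand; what a row does not reach is not made up. Full scale, the value 1, is 3 cm for a shift and 8 degrees for a turn. A row lasts 1/10 s, in which the tool goes at most 50 mm and 8.59 degrees, less where a joint would pass 70% of its speed; a pose out of reach is approached as far as the arm can. A call with a number of a shift or a turn outside -1 to 1 is refused whole. A call with a gripper value outside its range is refused whole. "jaw" is the gripper command: -1 is shut, 1 is fully open, values between are in proportion, set as the call begins (left out, the last holds). The fingers move at their own pace and stop on an object; "force" is the grip in N (left out, the last holds). Time passes only in rows, so rows that do not move let the fingers close. It gives the time, the measured TCP pose, the force, the opening and the grip force at its end, in the units of the state.
- observe(): the state, without advancing time (a new reading comes with each control period).
- snapshot(name): name is "scene" or "side" or "wrist"; returns the picture (420x560x3 uint8, red, green, blue); there is no depth.
- camera_model(name): a dict with "intrinsics" (3x3 intrinsics, pixels), "dist_coeffs" ([k1, k2, p1, p2, k3] as OpenCV has them; the pictures are not rectified), "T" (4x4, takes a point from camera to world coordinates); the wrist camera has in their place "mount" (4x4, takes a point from camera to tool coordinates, whose origin is the TCP and whose axes are the flange's). Camera axes: x right, y up, looking along -z (the intrinsics and any distortion apply to the point x, -y, -z); pixel columns grow to the right and rows downward; lengths in mm; the calibration is good to about 2 mm. A picture is of the moment at which its call begins: read the wrist's pose just before it. camera_model takes no time and is no camera call.
- sign_off(): hands the job in; it is judged then, once.
Trained networks look in the newest picture that a camera, given by its name, has taken for a name from the list of things; names that differ only in an ending like _2 or _b are one class to them, and where a whole thing is asked for, a point or a joint stands for the part that bears it (a point fixed in the world has none). Each returns a list of dicts, best first, with "conf" (0 to 1); they miss things now and then, are a little off and sometimes report something else, mostly with a low value. They report only what shows in the picture. A call takes as long as a camera call.
- masks_of(camera, target): "region" (420x560 bool, what is visible of it) and "rect" ([left, top, width, height] in pixels, round what is visible of it).
The state is a dict: "t": time; "joints": joint angles; "joint_velocities": joint speeds; "effort": joint torques, N m; "eef_pos": TCP position; "ee_rot": TCP orientation; "wrist_force": force on the tool from outside, world axes, zero at the start; "torque": the same for the moment, N m; "width": opening from 0.0 (shut) to 1.0 (fully open); "grip_force": force on a finger pad.
Only numpy, scipy, OpenCV 4.12 (cv2) and the standard library are available. Lean on these libraries where they do the work, as an engineer would, in place of code of your own. Each camera call takes 0.05 s, during which the arm holds its last target. There are 200 camera calls.

TASK

The gas guard has locked out because one of the two burner taps was left open. With the fingertips, push that tap's handle round until it is fully shut against its stop, and only then reach into the well on the sloped console, press the sunken reset button all the way down, keep it down for two seconds and let it go. Do not pick anything up: leave the other tap shut, do not press the mushroom stop button, and leave everything lying on the bench where it is.

Things in the scene. Friction and masses are not known exactly. Their poses are not given: they have to be found in the camera images.
- console: the gas guard: grey sloped-top console fixed to the bench, 220 mm wide (its y), 165 mm deep (x), 58 mm high at the front (-x), 101 mm at the rear; the panel rises 15 degrees to the rear. On it: at the left (+y) a round black collar with a deep well, at the right (-y) a proud mushroom stop button, along the rear two lamps and a key switch 12 mm proud. Origin: centre of footprint, at bench height
- well_mouth (a point): centre of the mouth of the well, in the plane of the collar's rim. z points straight out of the well, square to the sloped panel; y along the panel's width. The well is round, 44 mm in bore; its collar is 58 mm across and stands 10 mm above the panel
- reset (a joint): travel in m of the sunken reset button: 0 up, 0.006 fully down. The button is a plain metal cap 25 mm across in the middle of the well; at rest its top lies 20 mm below the collar's rim. It moves down along the well's axis against a spring (1.5 N to start, 4.5 N fully down) and springs back by itself
- reset_top (a point): centre of the top of the reset button's cap, z out of the well; it moves with the button
- stop (a joint): travel in m of the mushroom stop button: 0 up, 0.005 down; not to be touched in this job
- stop_top (a point): centre of the top of the mushroom stop button, 40 mm across, 29 mm proud of the panel
- lever_1 (a joint): angle in rad of the flat handle of a burner tap (quarter-turn ball valve): 0 shut, against its stop, handle across the pipe; 1.571 fully open, handle in line with the pipe. Seen from above, shutting turns it clockwise about the upright pivot. Stiff (about 0.14 N m, some 2 N at the sleeve), it stays where it is left. Tap 1 may be the left or the right one
- lever_2 (a joint): the same for the other, like tap
- pivot_1 (a point): pivot of tap 1's handle, at its mid height, 102 mm above the bench; z up. Shut, the handle points along this frame's +y; fully open along -x, above the outlet pipe. Pipe and valve body, up to 38 mm wide, lie below 70 mm; they run from the header (75 mm on the +x side) to 155 mm on the -x side, where they enter the bench. The two pivots are 170 mm apart along y
- sleeve_1 (a point): centre of the black sleeve on the handle of tap 1, 68 mm from the pivot. The sleeve is 20 mm wide, 10 mm high and reaches from 37 to 99 mm from the pivot; y of this frame points out along the handle
- pivot_2 (a point): pivot of tap 2's handle, at its mid height, 102 mm above the bench; z up. Shut, the handle points along this frame's +y; fully open along -x, above the outlet pipe. Pipe and valve body, up to 38 mm wide, lie below 70 mm; they run from the header (75 mm on the +x side) to 155 mm on the -x side, where they enter the bench. The two pivots are 170 mm apart along y
- sleeve_2 (a point): centre of the black sleeve on the handle of tap 2, 68 mm from the pivot. The sleeve is 20 mm wide, 10 mm high and reaches from 37 to 99 mm from the pivot; y of this frame points out along the handle
- manifold: the fixed gas header behind both taps: a 27 mm steel pipe along its y, axis 50 mm above the bench, 75 mm on the +x side of the line of the pivots, from 147 mm to the right (-y) to 290 mm to the left (+y), with a solenoid valve and a gauge, up to 140 mm high, at y = 155 to 260 mm. Origin: at bench height midway between the pivots
- vial_mid (a point): small corked glass vial, 26 mm diameter, 62 mm tall, standing loose on the bench; the point is its centre
- marver: loose dark steel marvering plate 70 x 50 x 14 mm lying between the two taps; origin at the centre of its underside
- paddle: loose graphite paddle lying flat, 230 mm long, blade 90 x 45 mm, up to 18 mm high; origin between blade and wooden handle
- tweezers: loose steel tweezers lying flat, 150 mm long, 10 mm high; origin near the middle
- spectacles: loose amber work spectacles, 130 mm wide, 52 mm high, with the arms open; origin under the middle of the front
- rod_cup_mid (a point): aluminium cup of glass rods, 68 mm diameter, cup 90 mm and rods up to 180 mm high, loose; the point is the middle of the cup
- jar_mid (a point): closed glass jar, 64 mm diameter, 75 mm tall, loose; the point is its centre

How it is judged (in metres and radians):
On the way, in this order (a step that is already met when the one before it is completed fails the run):
1. the open tap is pushed shut (both handles within 0.1 rad of shut) (value of joint each of lever_1, lever_2 below 0.1 rad), for 0.2 s.
2. the sunken reset button is held down (at least 4.5 of its 6 mm) for 1.8 s (value of joint reset above 0.0045 m), for 1.8 s.
At the end, for the whole second after the job is handed in: Both tap handles within 0.1 rad of shut, the reset and stop buttons up again (within 1 mm), and every loose thing on the bench within 25 mm of where it stood (all of step 1 and value of joint each of reset, stop below 0.001 m and distance of each of vial_mid, marver, paddle, tweezers, spectacles, rod_cup_mid, jar_mid from where it was at the start of the episode below 0.025 m); the robot touches nothing.
It fails at once if the reset button is pressed (over 2 mm) while a tap is still open (value of joint reset above 0.002 m and value of joint any of lever_1, lever_2 above 0.1 rad).
It fails at once if the tap that was shut is opened (over 0.15 rad) (value of joint lever_2 above 0.15 rad).
It fails at once if the mushroom stop button is pressed (over 1.5 mm) (value of joint stop above 0.0015 m).
It fails at once if a loose thing is moved more than 25 mm or picked up (distance of any of vial_mid, marver, paddle, tweezers, spectacles, rod_cup_mid, jar_mid from where it was at the start of the episode above 0.025 m).
It also fails if it takes over 51 s, if anything falls off the work surface, if the arm or the gripper's body presses on something with over 40 N, if the wrist force passes 120 N, or if a joint passes its speed limit or range.

## Working session

There is one attempt and no reset: what is moved stays moved. The work goes in short steps, Python scripts to look and compute and a tool call to move; the robot and the scene stay as the last step left them, time stands still between calls to the robot, and variables do not carry over. Pictures are saved under pics/ and viewed, at most 10 in all, crops included, and the job is handed in when it is done.

Besides the shell and the picture viewer there is one more tool, called after ">>>" as name(argument=value, ...), one argument or row to a line, values as JSON. jog_arm: Moves the arm, as the interface text tells. Shift numbers are shares of 3 cm and turn numbers shares of 8 degrees, none past 1 either way. Its arguments: {"type":"object","properties":{"series":{"type":"array","items":{"type":"array","items":{"type":"number"}}},"jaw":{"type":"number"},"force":{"type":"number"}},"required":["series"]}

```bash
mkdir -p pics; python3 - <<'E'
from workcell import *
import cv2, numpy as np
s=observe();print(s)
for n in("scene","side","wrist"):
    im=snapshot(n);cv2.imwrite(f"pics/{n}0.png",cv2.cvtColor(im,cv2.COLOR_RGB2BGR))
    print(n,camera_model(n))
a=[cv2.imread(f"pics/{n}0.png") for n in("scene","side")]
E
```

```text
{'t': 0.0, 'joints': array([ 1.19270373e+00,  3.79422097e-01,  1.73475872e+00, -6.34694469e-06,
        1.02850734e+00, -3.33107583e-02]), 'joint_velocities': array([-0.0023808 , -0.00158938, -0.00053744,  0.0006429 ,  0.00185135,
       -0.00073505]), 'effort': array([-3.07680086e-03, -7.63728118e+01, -4.34370911e+01,  6.50355709e-02,
        4.23848606e-02, -6.30687737e-05]), 'eef_pos': array([236.54072124, 658.63348117, 404.08960413]), 'ee_rot': array([-5.38860887e-01, -3.09481147e+00,  1.68616053e-03]), 'wrist_force': array([ 0.23276283, -0.27982116, -0.52929833]), 'torque': array([ 0.02514365,  0.02532662, -0.00347398]), 'grip_force': 0.0, 'width': 1.0022549110721797}
scene {'intrinsics': array([[462.84265951,   0.        , 281.14634256],
       [  0.        , 462.84265951, 212.57594112],
       [  0.        ,   0.        ,   1.        ]]), 'dist_coeffs': array([-0.06092075,  0.        ,  0.        ,  0.        ,  0.        ]), 'T': array([[-2.19112241e-01, -5.21440240e-01,  8.24675635e-01,
         1.61652720e+03],
       [ 9.75398787e-01, -9.60748563e-02,  1.98410758e-01,
    
[... 715 characters left out ...]
],
       [ 0.00000000e+00,  0.00000000e+00,  0.00000000e+00,
         1.00000000e+00]])}
wrist {'intrinsics': array([[297.23532212,   0.        , 283.16241127],
       [  0.        , 297.23532212, 210.65722845],
       [  0.        ,   0.        ,   1.        ]]), 'dist_coeffs': array([0.00954589, 0.        , 0.        , 0.        , 0.        ]), 'mount': array([[ 1.64075790e-04,  9.58504466e-01,  2.85077465e-01,
         8.00544451e+01],
       [ 9.99999607e-01,  9.12614136e-05, -8.82392435e-04,
        -1.07336434e+00],
       [-8.71793662e-04,  2.85077497e-01, -9.58504074e-01,
         2.01567667e+01],
       [ 0.00000000e+00,  0.00000000e+00,  0.00000000e+00,
         1.00000000e+00]])}
```

View pics/scene0.png

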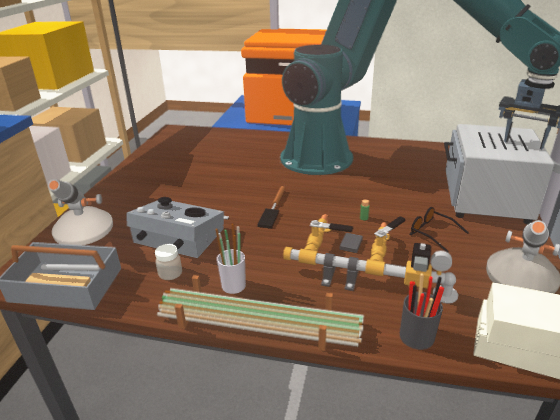

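View pics/side0.png

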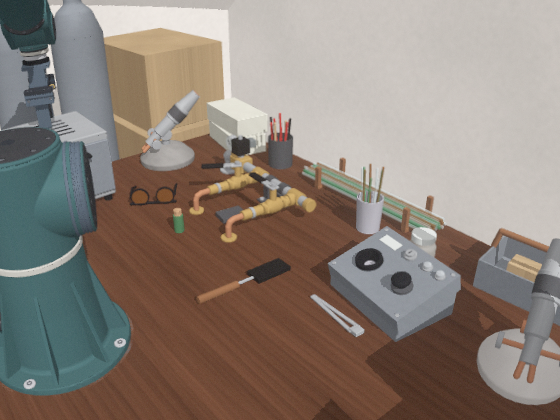

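The scene view shows the console at about (177,225) with its well at about (195,212). The taps are near (318,235) and (380,240). The right-hand one, at +y, has its handle pointing up and right towards (403,220), so it is probably partly open. I'll zoom in and run the networks.

```bash
cat > h.py <<'E'
from workcell import *
import cv2, numpy as np
from scipy.optimize import least_squares
from scipy.spatial.transform import Rotation as R
CM={n:camera_model(n) for n in("scene","side","wrist")}
def camT(n,s=None):
    if n!="wrist": return CM[n]["T"]
    T=np.eye(4);T[:3,:3]=R.from_rotvec(s["ee_rot"]).as_matrix();T[:3,3]=s["eef_pos"]
    return T@CM[n]["mount"]
def ray(n,uv,T):
    p=cv2.undistortPoints(np.array([[uv]],float),CM[n]["intrinsics"],CM[n]["dist_coeffs"])[0,0]
    return T[:3,3],T[:3,:3]@np.array([p[0],-p[1],-1.])
def onz(n,uv,z,T=None):
    o,d=ray(n,uv,CM[n]["T"] if T is None else T); return o+d*(z-o[2])/d[2]
def proj(n,P,T=None):
    T=CM[n]["T"] if T is None else T
    q=(np.atleast_2d(P)-T[:3,3])@T[:3,:3]; q=q*[1,-1,-1]
    return cv2.projectPoints(q,np.zeros(3),np.zeros(3),CM[n]["intrinsics"],CM[n]["dist_coeffs"])[0][:,0]
def tri(obs):
    A=np.zeros((3,3));b=np.zeros(3)
    for n,uv,T in obs:
        o,d=ray(n,uv,T);d/=np.linalg.norm(d);M=np.eye(3)-np.outer(d,d);A+=M;b+=M@o
    return np.linalg.solve(A,b)
E
python3 - <<'E'
from h import *
for n in("scene","side"):
    for t in("lever_1","sleeve_1","pivot_1","console","well_mouth","reset_top","stop_top","vial_mid","marver","paddle","spectacles","manifold","tweezers","rod_cup_mid","jar_mid"):
        try:
            for m in masks_of(n,t)[:3]:
                r=m["region"];v,u=np.nonzero(r);print(n,t,round(m["conf"],2),m["rect"],u.mean().round(1),v.mean().round(1))
        except Exception as e: print(n,t,e)
a=cv2.imread("pics/scene0.png")[195:295,270:470];b=cv2.imread("pics/side0.png")[125:255,180:340]
c=cv2.imread("pics/scene0.png")[185:260,115:235]
d=cv2.imread("pics/side0.png")[220:340,310:470]
def f(x):return cv2.resize(x,(400,300),interpolation=cv2.INTER_CUBIC)
cv2.imwrite("pics/crop.png",np.vstack([np.hstack([cv2.resize(a,(400,200),interpolation=2),cv2.resize(b,(400,325),interpolation=2)[:200]]) if 0 else np.hstack([f(a),f(b)]),np.hstack([f(c),f(d)])]))
E
```

```text
scene lever_1 0.69 [375.1, 221.0, 24.7, 12.7] 389.7 226.7
scene lever_1 0.62 [313.6, 220.5, 36.0, 9.7] 332.7 226.0
scene sleeve_1 0.8 [315.2, 223.4, 34.3, 8.1] 332.2 226.1
scene sleeve_1 0.53 [372.4, 216.4, 31.7, 17.9] 390.7 225.8
scene pivot_1 0.95 [373.1, 212.5, 31.6, 47.1] 384.1 236.1
scene pivot_1 0.71 [304.7, 216.0, 48.7, 32.5] 323.2 230.5
scene pivot_1 0.22 [374.8, 213.1, 29.5, 22.2] 391.5 225.3
scene console 0.68 [126.7, 194.3, 97.3, 63.4] 175.0 225.3
scene well_mouth 0.64 [129.3, 198.2, 95.6, 62.2] 175.4 225.5
scene well_mouth 0.44 [412.5, 205.4, 58.5, 46.0] 427.9 221.4
scene reset_top 0.28 [215.3, 223.8, 34.4, 68.3] 231.5 263.9
scene stop_top 0.62 [155.6, 197.0, 15.7, 8.8] 164.2 200.9
scene vial_mid 0.59 [357.9, 196.7, 10.4, 22.4] 364.3 209.1
scene marver 0.71 [341.8, 230.3, 22.5, 24.1] 350.6 242.7
scene marver 0.25 [313.2, 223.5, 39.2, 7.3] 333.5 226.1
scene paddle 0.58 [263.8, 187.3, 19.4, 42.9] 271.5 211.4
scene spectacles 0.83 [412.3, 203.4, 60.2, 48.8] 429.2 224.1
scene manifold 0.92 [282.7, 241.7, 175.3, 62.0] 385.3 267.8
scene rod_cup_mid 0.84 [216.8, 226.3, 30.7, 66.
[... 471 characters left out ...]
4
side well_mouth 0.8 [327.7, 224.8, 132.4, 115.5] 395.0 283.2
side reset_top 0.71 [310.4, 297.2, 56.2, 41.3] 339.4 317.0
side stop_top 0.71 [387.5, 270.4, 21.4, 19.4] 400.8 279.0
side marver 0.59 [216.1, 207.0, 26.5, 17.3] 227.6 212.7
side paddle 0.81 [197.6, 259.5, 93.3, 43.9] 250.1 277.7
side spectacles 0.75 [130.6, 179.6, 46.3, 24.0] 151.4 195.6
side manifold 0.74 [222.3, 135.7, 94.4, 73.7] 262.0 172.4
side manifold 0.69 [204.5, 161.0, 36.0, 8.6] 220.7 164.7
side tweezers 0.76 [310.6, 298.4, 51.8, 39.1] 338.7 316.5
side tweezers 0.15 [221.5, 135.7, 96.1, 74.5] 261.0 171.8
side rod_cup_mid 0.83 [354.5, 166.5, 31.5, 67.8] 369.3 203.8
side jar_mid 0.97 [407.5, 225.7, 30.3, 29.5] 424.0 239.1
```

View pics/crop.png

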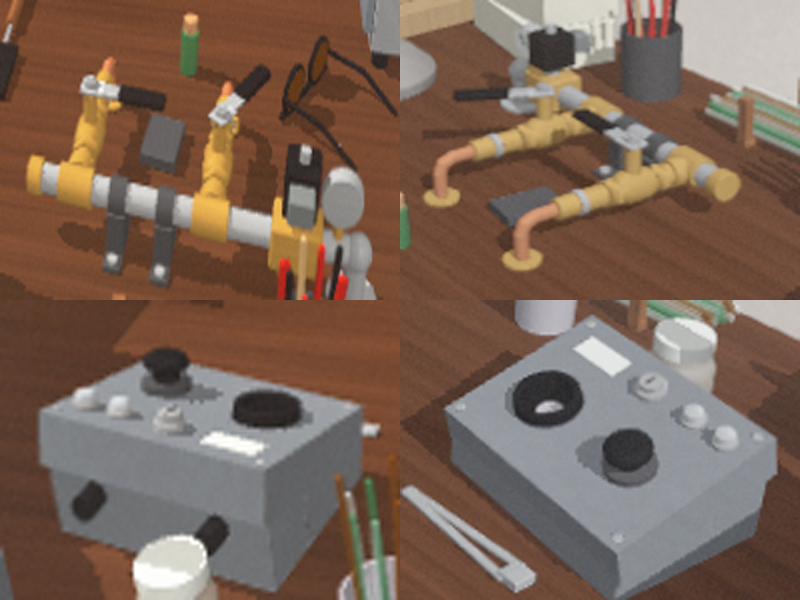

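The crops show the -y tap shut, with its handle along +y, and the +y tap about half open. The well collar is at about (195,211) in the scene view and (369,259) in the side view.

```bash
python3 - <<'E'
from h import *
np.set_printoptions(precision=1,suppress=True)
S,D=CM["scene"]["T"],CM["side"]["T"]
pr={"sleeveL":((390.7,225.8),(220.5,164.7)),"sleeveR":((332.2,226.1),(262.2,180.2)),
"pivL":((382,232.3),(230,166)),"pivR":((317.5,224.3),(272.8,183.5)),"well":((195.1,211.2),(368.8,258.8)),"stop":((164.2,200.5),(400.8,278)),
"cup":((231.2,263.6),(369.3,203.8)),"jar":((167.7,261.5),(424,239.1))}
for k,(a,b) in pr.items():
    p=tri([("scene",a,S),("side",b,D)]);print(k,p,proj("scene",p)[0]-a,proj("side",p)[0]-b)
for k,a,n,z in[("sleeveL",(390.7,225.8),"scene",102),("sleeveL",(220.5,164.7),"side",102),("pivL",(382,232.3),"scene",106),("sleeveR",(332.2,226.1),"scene",102),("pivR",(317.5,224.3),"scene",106),("vial",(364.3,209.1),"scene",31),("marver",(350.6,242.7),"scene",10),("marver",(227.6,212.7),"side",10),("spec",(429,224),"scene",20),("spec",(151.4,195.6),"side",20)]: print(k,n,onz(n,a,z))
E
```

```text
sleeveL [585.4 286.1 102.9] [ 0.3 -0.3] [0.2 0.2]
sleeveR [613.6 137.2 102. ] [ 0.2 -0.2] [0.2 0.2]
pivL [606.6 267.4  97. ] [ 1.1 -1.1] [1.1 1. ]
pivR [617.8  99.1 105.6] [ 0.2 -0.1] [0.2 0.1]
well [ 578.6 -260.9   80.8] [-0.2  0.1] [-0.3 -0.1]
stop [ 560.  -361.3   95.6] [ 0.4 -0.1] [0.7 0.2]
cup [775.5 -88.8  69.9] [ 0.2 -0.1] [0.2 0.1]
jar [ 774.2 -262.    49.1] [-0.  0.] [-0. -0.]
sleeveL scene [585.3 285.6 102. ]
sleeveL side [586.9 289.6 102. ]
pivL scene [625.5 264.5 106. ]
sleeveR scene [614.4 136.8 102. ]
pivR scene [619.   98.8 106. ]
vial scene [397.9 209.4  31. ]
marver scene [550.6 183.5  10. ]
marver side [537.7 192.8  10. ]
spec scene [429.1 400.7  20. ]
spec side [419.3 397.   20. ]
```

>>> jog_arm(
  series=[
    [-0.97,-0.6,-0.03,0,0,0],
    [-0.97,-0.6,-0.03,0,0,0],
    [-0.97,-0.6,-0.03,0,0,0],
    [-0.97,-0.6,-0.03,0,0,0],
    [-0.97,-0.6,-0.03,0,0,0],
    [-0.97,-0.6,-0.03,0,0,0],
    [-0.97,-0.6,-0.03,0,0,0],
    [-0.97,-0.6,-0.03,0,0,0],
    [-0.97,-0.6,-0.03,0,0,0],
    [-0.97,-0.6,-0.03,0,0,0],
    [-0.97,-0.6,-0.03,0,0,0],
    [-0.97,-0.6,-0.03,0,0,0],
    [-0.97,-0.6,-0.03,0,0,0],
    [-0.97,-0.6,-0.03,0,0,0],
    [-0.97,-0.6,-0.03,0,0,0],
    [-0.97,-0.6,-0.03,0,0,0],
    [0,0,0,0,0,-0.83],
    [0,0,0,0,0,-0.83],
    [0,0,0,0,0,-0.83],
    [0,0,0,0,0,0],
  ],
  jaw=-1,
)

```text
t: 3.65
eef_pos: [577.5, 230.3, 419.1]
ee_rot: [0.007, -3.142, 0.0]
wrist_force: [-0.5, -0.0, -0.7]
width: 0.007
grip_force: 0.0
```

```bash
python3 - <<'E'
from h import *
np.set_printoptions(precision=1,suppress=True)
s=observe();im=snapshot("wrist");T=camT("wrist",s)
print(s["t"],s["eef_pos"],R.from_rotvec(s["ee_rot"]).as_matrix(),s["width"])
for t in("lever_1","sleeve_1","marver","vial_mid","manifold"):
    for m in masks_of("wrist",t)[:3]:
        v,u=np.nonzero(m["region"]);print(t,round(m["conf"],2),m["rect"],u.mean(),v.mean(),onz("wrist",(u.mean(),v.mean()),102,T))
cv2.imwrite("pics/w1.png",cv2.cvtColor(im,cv2.COLOR_RGB2BGR))
np.savez("w1.npz",T=T)
E
```

```text
3.65 [577.5 230.3 419.1] [[-1. -0. -0.]
 [-0.  1. -0.]
 [ 0. -0. -1.]] 0.0068214703857752655
lever_1 0.94 [138.5, 222.8, 108.2, 25.8] 193.53869810353666 235.45822655048693 [613.5 133.7 102. ]
lever_1 0.71 [301.6, 167.9, 75.2, 89.9] 338.65818759936406 208.43190249072603 [582.8 287.  102. ]
sleeve_1 0.74 [300.7, 165.8, 75.4, 91.5] 338.63606010016696 208.60656649972177 [583. 287. 102.]
sleeve_1 0.55 [141.2, 222.0, 106.7, 26.2] 194.82062534284148 235.17772901810204 [613.2 135.1 102. ]
marver 0.96 [227.3, 128.1, 45.4, 61.0] 248.5269935611689 157.51560178306093 [530.8 194.8 102. ]
marver 0.43 [139.3, 223.8, 106.9, 23.7] 194.98531073446327 235.27457627118645 [613.3 135.3 102. ]
vial_mid 0.66 [253.9, 6.6, 28.5, 40.9] 266.22316043425815 27.10615199034982 [417.4 213.6 102. ]
vial_mid 0.27 [301.0, 165.3, 75.5, 93.6] 338.7980167014614 208.5161795407098 [582.9 287.1 102. ]
manifold 0.94 [114.5, 235.1, 345.7, 123.3] 313.95175945811997 289.4782752354204 [678.3 264.5 102. ]
manifold 0.7 [0.0, 0.0, 60.8, 129.6] 29.734144447320734 79.22754336008283 [461.2  -2.9 102. ]
manifold 0.25 [302.3, 166.1, 73.6, 91.2] 338.7954319761668 208.76861966236345 [583.1 287.1 102. ]
```

View pics/w1.png

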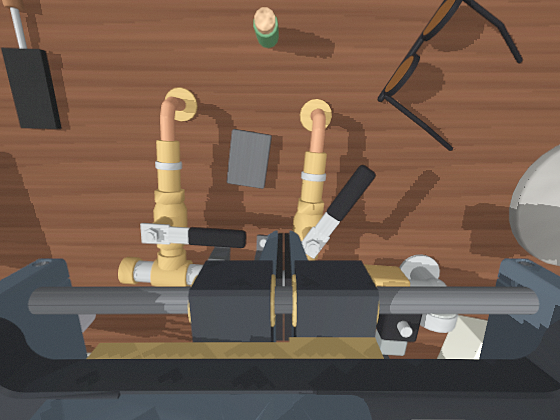

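In the wrist view, image up is -x and image right is +y. The right tap's pivot is at about (154,236) with its handle tip at (246,238), so it is shut. The left tap's pivot is at about (314,243) with its tip at (369,170), so it is open by about 50°. The closed fingertips are at about (283,240).

```bash
python3 - <<'E'
from h import *
np.set_printoptions(precision=1,suppress=True)
T=np.load("w1.npz")["T"]
P={k:onz("wrist",uv,z,T) for k,uv,z in[("pR",(154,235),108),("tR",(246,238),104),("pL",(315,242),108),("tL",(368,170),104),("marv",(248.5,157.5),12),("vialtop",(265,17),62),("tips",(283,240),228)]}
for k in P: print(k,P[k])
for a,b in(("pR","tR"),("pL","tL"),("pR","pL")):
    d=P[b]-P[a];print(a,b,np.hypot(*d[:2]),np.degrees(np.arctan2(d[1],d[0])))
m=[x for x in masks_of("wrist","sleeve_1")]
print(len(m))
for x in m[:2]:
    v,u=np.nonzero(x["region"]);
    print(cv2.fitLine(np.c_[u,v].astype(np.float32),2,0,.01,.01).ravel())
E
```

```text
pR [610.8  94.5 108. ]
tR [615.4 189.9 104. ]
pL [618. 263. 108.]
tL [542.3 313.4 104. ]
marv [540.9 184.5  12. ]
vialtop [397.9 210.5  62. ]
tips [566.9 229.  228. ]
pR tR 95.50829863396595 87.24489116888718
pL tL 90.94946960993776 146.3290398288125
pR pL 168.67883790149295 87.55759287723902
2
[  0.6  -0.8 338.6 208.6]
[  1.    0.1 194.8 235.2]
```

>>> jog_arm(
  series=[
    [0.67,0.43,0,0,0,0],
    [0.67,0.43,0,0,0,0],
    [0,0,0.95,0,0,0],
    [0,0,0.95,0,0,0],
    [0,0,0.95,0,0,0],
    [0,0,0.95,0,0,0],
    [0,0,0.94,0,0,0],
    [0,0,0,0,0,0],
    [-0.18,0.27,0,0,0,0],
    [-0.18,0.27,0,0,0,0],
    [0,0,0,0,0,0],
  ],
)

```text
t: 5.1
eef_pos: [549.3, 273.7, 278.8]
ee_rot: [-0.005, 3.138, 0.002]
wrist_force: [0.7, -0.4, 0.1]
width: 0.007
grip_force: 0.0
```

```bash
python3 - <<'E'
from h import *
s=observe();im=snapshot("wrist")
cv2.imwrite("pics/w2.png",cv2.cvtColor(np.hstack([im[60:300,130:410],snapshot("scene")[150:390,280:560]]),cv2.COLOR_RGB2BGR))
E
```

```text
(no output)
```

View pics/w2.png

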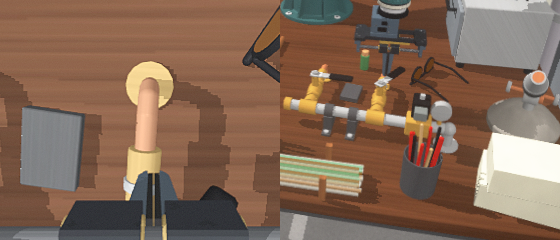

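The fingertips sit beside the black sleeve without touching it, so I'll push along the arc.

>>> jog_arm(
  series=[
    [-0.07,0.25,0,0,0,0],
    [-0.07,0.25,0,0,0,0],
    [-0.07,0.25,0,0,0,0],
    [-0.19,0.21,0,0,0,0],
    [-0.19,0.21,0,0,0,0],
    [-0.19,0.21,0,0,0,0],
    [-0.23,0.12,0,0,0,0],
    [-0.23,0.12,0,0,0,0],
    [-0.23,0.12,0,0,0,0],
    [0,0,0,0,0,0],
  ],
)

```text
t: 6.2
eef_pos: [592.9, 325.0, 277.1]
ee_rot: [-0.004, 3.141, 0.001]
wrist_force: [0.9, -0.1, 0.0]
width: 0.008
grip_force: 0.0
```

```bash
python3 - <<'E'
from h import *
np.set_printoptions(precision=1,suppress=True)
s=observe();im=snapshot("wrist");T=camT("wrist",s)
sc=snapshot("scene")
cv2.imwrite("pics/w3.png",cv2.cvtColor(np.hstack([im[60:340,130:510],cv2.resize(sc[190:290,300:450],(420,280),interpolation=2)]),cv2.COLOR_RGB2BGR))
for n in("scene","wrist"):
  for m in masks_of(n,"sleeve_1")[:3]:
    v,u=np.nonzero(m["region"]);print(n,m["conf"],m["rect"],onz(n,(u.mean(),v.mean()),102,T if n=="wrist" else None))
E
```

```text
scene 0.77 [310.9, 220.1, 39.6, 11.6] [611.7 128.6 102. ]
scene 0.71 [372.7, 228.2, 46.9, 9.3] [623.3 299.7 102. ]
wrist 0.73 [157.7, 315.4, 34.0, 15.6] [629.5 258.2 102. ]
wrist 0.54 [159.0, 60.5, 84.4, 271.9] [542.2 280.3 102. ]
```

View pics/w3.png

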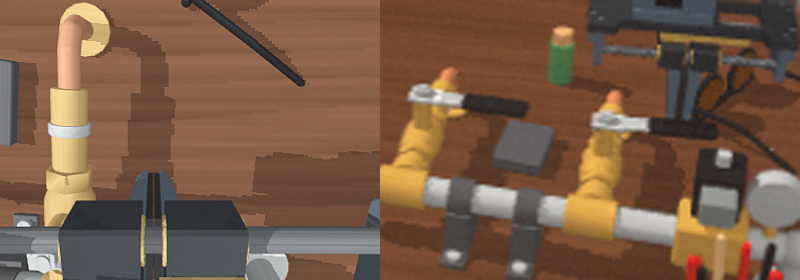

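The left handle is now nearly parallel to the shut one. I'll press on gently to the stop.

>>> jog_arm(
  series=[
    [-0.1,0,0,0,0,0],
    [-0.1,0,0,0,0,0],
    [0,0,0,0,0,0],
  ],
)

```text
t: 6.7
eef_pos: [598.1, 324.7, 277.0]
ee_rot: [-0.004, 3.142, 0.0]
wrist_force: [0.1, 0.9, 0.0]
width: 0.008
grip_force: 0.4
```

>>> jog_arm(
  series=[
    [-0.1,0,0,0,0,0],
    [-0.1,0,0,0,0,0],
    [0,0,0,0,0,0],
  ],
)

```text
t: 7.0
eef_pos: [601.7, 325.0, 276.5]
ee_rot: [0.003, -3.133, 0.003]
wrist_force: [-31.5, 4.4, 18.8]
width: 0.001
grip_force: 15.8
```

It is against the stop: the force jumped to 31 N. I'll back off and rise.

>>> jog_arm(
  series=[
    [0.5,0,0,0,0,0],
    [0.5,0,0,0,0,0],
    [0,0,-1,0,0,0],
    [0,0,-1,0,0,0],
    [0,0,-1,0,0,0],
    [0,0,-1,0,0,0],
    [0,0,-1,0,0,0],
    [0,0,0,0,0,0],
  ],
)

```text
t: 7.8
eef_pos: [574.3, 324.9, 431.4]
ee_rot: [-0.005, 3.136, 0.004]
wrist_force: [-0.2, 0.7, -0.3]
width: 0.007
grip_force: 0.0
```

```bash
python3 - <<'E'
from h import *
np.set_printoptions(precision=1,suppress=True)
s=observe();im=snapshot("wrist");T=camT("wrist",s)
for m in masks_of("wrist","sleeve_1")[:3]:
    r=m["region"];v,u=np.nonzero(r)
    c,(w,h),a=cv2.minAreaRect(np.c_[u,v].astype(np.float32))
    d=cv2.fitLine(np.c_[u,v].astype(np.float32),2,0,.01,.01).ravel()
    p,q=[onz("wrist",d[2:]+k*d[:2],103,T) for k in(-20,20)]
    print(m["conf"],m["rect"],np.degrees(np.arctan2(*(q-p)[1::-1])),(p+q)/2)
E
```

```text
0.83 [54.4, 222.9, 107.2, 20.0] 85.33193677849607 [613.  134.1 103. ]
0.77 [212.2, 232.9, 102.7, 23.9] 86.52668969173773 [623.9 289.1 103. ]
```

>>> jog_arm(
  series=[
    [0.12,-0.96,0,0,0,0],
    [0.12,-0.96,0,0,0,0],
    [0.12,-0.96,0,0,0,0],
    [0.12,-0.96,0,0,0,0],
    [0.12,-0.96,0,0,0,0],
    [0.12,-0.96,0,0,0,0],
    [0.12,-0.96,0,0,0,0],
    [0.12,-0.96,0,0,0,0],
    [0.12,-0.96,0,0,0,0],
    [0.12,-0.96,0,0,0,0],
    [0.12,-0.96,0,0,0,0],
    [0.12,-0.96,0,0,0,0],
    [0.12,-0.96,0,0,0,0],
    [0.12,-0.96,0,0,0,0],
    [0.12,-0.96,0,0,0,0],
    [0.12,-0.96,0,0,0,0],
    [0.12,-0.96,0,0,0,0],
    [0.12,-0.96,0,0,0,0],
  ],
)

```text
t: 9.7
eef_pos: [509.8, -195.0, 425.4]
ee_rot: [0.004, -3.14, -0.001]
wrist_force: [0.4, -0.2, -0.1]
width: 0.004
grip_force: 0.0
```

>>> jog_arm(
  series=[
    [0,0,0.75,0,0,0],
    [0,0,0.75,0,0,0],
    [0,0,0,0,0,0.65],
    [0,0,0,0,0,0.65],
    [0,0,0,0,-0.94,0],
    [0,0,0,0,-0.94,0],
    [0,0,0,0,0,0],
    [0,0,0,0,0,0],
  ],
  jaw=1,
)

```text
t: 10.5
eef_pos: [510.1, -193.8, 381.1]
ee_rot: [0.257, 2.874, -0.033]
wrist_force: [0.9, 0.1, -0.0]
width: 0.676
grip_force: 0.0
```

```bash
python3 - <<'E'
from h import *
np.set_printoptions(precision=3,suppress=True)
s=observe();im=snapshot("wrist");T=camT("wrist",s)
print(s["t"],s["eef_pos"],R.from_rotvec(s["ee_rot"]).as_matrix(),s["width"],s["joints"])
np.savez("w4.npz",T=T)
cv2.imwrite("pics/w4.png",cv2.cvtColor(im,cv2.COLOR_RGB2BGR))
E
```

```text
10.5 [ 510.096 -193.837  381.052] [[-0.952  0.178  0.251]
 [ 0.172  0.984 -0.045]
 [-0.255  0.    -0.967]] 0.67597317476278 [-0.414  0.141  2.098  0.099  0.654 -1.877]
```

View pics/w4.png

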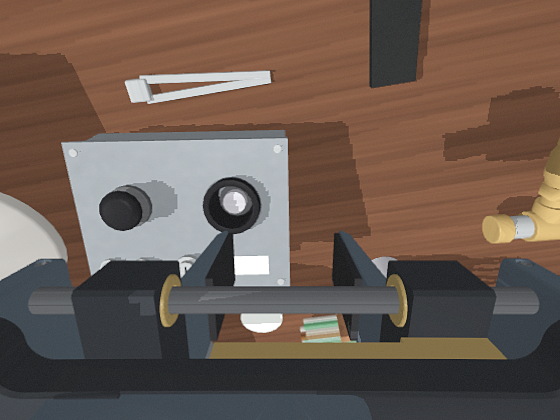

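Both handles are parallel (85.3° and 86.5°), so the tap is shut. In the wrist view the collar spans (203–261, 177–236), centred at about (232,206), with the cap at (234,203). The console's edges line up with the tool's axes.

```bash
python3 - <<'E'
from h import *
np.set_printoptions(precision=2,suppress=True)
T=np.load("w4.npz")["T"]
im=cv2.imread("pics/w4.png",0)
# dark collar blob
b=((im<75)*255).astype(np.uint8)[165:250,190:275]
n,l,st,ce=cv2.connectedComponentsWithStats(b);i=1+st[1:,4].argmax();print("collar",st[i],ce[i]+[190,165])
c=max(cv2.findContours((l==i).astype(np.uint8),0,1)[0],key=len);print(cv2.fitEllipse(c))
w=tri([("scene",(195.1,211.2),CM["scene"]["T"]),("side",(368.8,258.8),CM["side"]["T"]),("wrist",(232,206),T)])
print(w,[proj(k,w,t)[0] for k,t in(("scene",None),("side",None),("wrist",T))])
print([onz("wrist",(232,206),z,T) for z in(78,84,90)])
print("front corners",onz("wrist",(289,138),58,T),onz("wrist",(62,142),58,T))
# apparent diameter at depth -> depth along optic
s=np.linalg.inv(T)@np.r_[w,1];print("depth",-s[2],"diam px pred",58*297.2/-s[2], "bore",44*297.2/-s[2])
th=np.linspace(0,6.28,40)
def ringpx(w,r,Rm):
    return proj("wrist",w+r*(np.outer(np.cos(th),Rm[:,0])+np.outer(np.sin(th),Rm[:,1])),T)
E
```

```text
collar [  13   12   58   73 2105] [229.21 212.29]
((39.621612548828125, 45.394317626953125), (53.6839714050293, 73.86795806884766), 21.932004928588867)
[ 579.29 -260.35   80.83] [array([194.99, 211.41]), array([368.58, 258.46]), array([231.52, 205.71])]
[array([ 581.24, -260.81,   78.  ]), array([ 577.99, -259.02,   84.  ]), array([ 574.73, -257.22,   90.  ])]
front corners [ 527.92 -192.11   58.  ] [ 492.95 -409.84   58.  ]
depth 301.4154125191179 diam px pred 57.188847298598795 bore 43.38464277824736
```

>>> jog_arm(
  series=[
    [0,0,0.7,0,0,0],
    [0,0,0.7,0,0,0],
    [0,0,0.7,0,0,0],
    [0,0,0.7,0,0,0],
    [0,0,0,0,0,0],
    [0,0,0,0,0,0],
  ],
)

```text
t: 11.15
eef_pos: [532.0, -197.9, 300.8]
ee_rot: [0.257, 2.871, -0.033]
wrist_force: [0.5, -0.5, 0.8]
width: 0.999
grip_force: 0.0
```

```bash
python3 - <<'E'
from h import *
np.set_printoptions(precision=2,suppress=True)
s=observe();im=snapshot("wrist");T=camT("wrist",s);M=R.from_rotvec(s["ee_rot"]).as_matrix()
np.savez("w5.npz",T=T)
print(s["eef_pos"],M,s["width"])
tip=s["eef_pos"]+191*M[:,2]-52.25*M[:,1];w=np.array([578.5,-259.7,82.5])
print("tip",tip,"to well in tool axes",M.T@(w-tip))
a=im.copy()
c=s["eef_pos"]+M@(np.array([[16,-45.5,191],[-16,-45.5,191],[-16,-59,191],[16,-59,191]]).T)
# tip outline and rim outline
pts=proj("wrist",(c if c.shape[0]==4 else (s["eef_pos"][:,None]+M@np.array([[16,-45.5,191],[-16,-45.5,191],[-16,-59,191],[16,-59,191]]).T).T),T)
cv2.polylines(a,[pts.astype(int)],True,(255,0,0),1)
th=np.linspace(0,6.28,60)
for r in(22,29):
    q=proj("wrist",w+r*(np.outer(np.cos(th),M[:,0])+np.outer(np.sin(th),M[:,1])),T);cv2.polylines(a,[q.astype(int)],True,(0,255,0),1)
q=proj("wrist",w-20*-M[:,2]*-1*-1+12.5*(np.outer(np.cos(th),M[:,0])+np.outer(np.sin(th),M[:,1])),T) 
q2=proj("wrist",w+20*M[:,2]+12.5*(np.outer(np.cos(th),M[:,0])+np.outer(np.sin(th),M[:,1])),T);cv2.polylines(a,[q2.astype(int)],True,(0,255,255),1)
sc=snapshot("side")[215:315,320:420]
z=cv2.resize(a[130:330,120:320],(500,500),interpolation=2)
cv2.imwrite("pics/w5.png",cv2.cvtColor(np.hstack([z,cv2.copyMakeBorder(cv2.resize(sc,(300,300),interpolation=2),0,200,0,0,0)]),cv2.COLOR_RGB2BGR))
E
```

```text
[ 532.05 -197.86  300.77] [[-0.95  0.18  0.25]
 [ 0.17  0.98 -0.05]
 [-0.26  0.   -0.97]] 0.9991874801048753
tip [ 571.14 -257.94  116.18] to well in tool axes [ 1.36 -0.43 34.49]Traceback (most recent call last):
  File "<stdin>", line 9, in <module>
ValueError: operands could not be broadcast together with shapes (3,) (3,4)
```

```bash
cat > ov.py <<'E'
from h import *
import sys
np.set_printoptions(precision=2,suppress=True)
s=observe();im=snapshot("wrist");T=camT("wrist",s);M=R.from_rotvec(s["ee_rot"]).as_matrix();p=s["eef_pos"]
tip=p+191*M[:,2]-52.25*M[:,1];w=np.array([578.5,-259.7,82.5])
print(s["t"],"to well in tool axes",M.T@(w-tip))
a=cv2.resize(im[130:330,120:320],(500,500),interpolation=2)
def draw(P,c): cv2.polylines(a,[((proj("wrist",P,T)-[120,130])*2.5).astype(int)],True,c,1)
draw(p+np.array([[16,-45.5,191],[-16,-45.5,191],[-16,-59,191],[16,-59,191]])@M.T,(255,0,0))
th=np.linspace(0,6.28,60);C=np.c_[np.cos(th),np.sin(th),0*th]@M.T
draw(w+22*C,(0,255,0));draw(w+29*C,(0,255,0));draw(w+20*M[:,2]+12.5*C,(0,255,255))
sc=cv2.resize(snapshot("side")[215:315,320:420],(300,300),interpolation=2)
cv2.imwrite(sys.argv[1],cv2.cvtColor(np.hstack([a,cv2.copyMakeBorder(sc,0,200,0,0,0)]),cv2.COLOR_RGB2BGR))
E
python3 ov.py pics/w5.png
```

```text
11.2 to well in tool axes [ 1.98 -0.35 35.08]
```

View pics/w5.png

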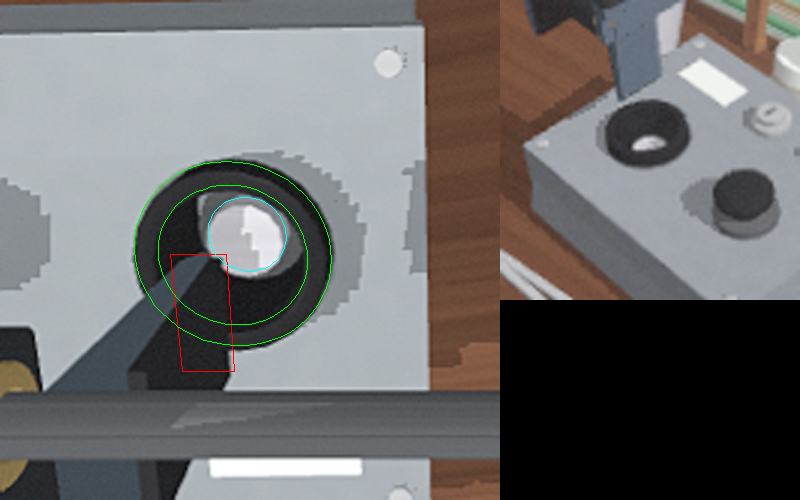

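The overlay fits: the projected collar, bore, cap and finger-tip outlines all fall on the image. The finger needs about 1.5 mm along tool x and about 55 mm down to reach the cap. Going in slowly.

>>> jog_arm(
  series=[
    [0.05,-0.01,0.4,0,0,0],
    [0,0,0.4,0,0,0],
    [0,0,0.4,0,0,0],
    [0,0,0.3,0,0,0],
    [0,0,0,0,0,0],
    [0,0,0,0,0,0],
  ],
)

```text
t: 11.9
eef_pos: [542.1, -200.0, 256.6]
ee_rot: [0.257, 2.869, -0.034]
wrist_force: [0.2, 0.1, 0.5]
width: 1.001
grip_force: 0.0
```

>>> jog_arm(
  series=[
    [0,0,0.15,0,0,0],
    [0,0,0.1,0,0,0],
    [0,0,0,0,0,0],
    [0,0,0,0,0,0],
  ],
)

```text
t: 12.3
eef_pos: [544.0, -200.4, 249.9]
ee_rot: [0.257, 2.868, -0.034]
wrist_force: [-0.7, -0.1, 2.6]
width: 1.002
grip_force: 0.7
```

>>> jog_arm(
  series=[
    [0,0,0.1,0,0,0],
    [0,0,0,0,0,0],
    [0,0,0,0,0,0],
  ],
)

```text
t: 12.6
eef_pos: [544.8, -200.5, 246.9]
ee_rot: [0.257, 2.868, -0.034]
wrist_force: [-0.4, 0.0, 3.5]
width: 0.999
grip_force: 1.4
```

>>> jog_arm(
  series=[
    [0,0,0.08,0,0,0],
    [0,0,0,0,0,0],
    [0,0,0,0,0,0],
  ],
)

```text
t: 12.9
eef_pos: [545.4, -200.6, 244.6]
ee_rot: [0.257, 2.868, -0.034]
wrist_force: [0.2, 0.7, 4.4]
width: 1.0
grip_force: 2.1
```

>>> jog_arm(
  series=[
    [0,0,0.04,0,0,0],
    [0,0,0,0,0,0],
    [0,0,0,0,0,0],
  ],
)

```text
t: 13.2
eef_pos: [545.7, -200.7, 243.9]
ee_rot: [0.257, 2.868, -0.034]
wrist_force: [-7.3, 2.8, 15.7]
width: 1.002
grip_force: 8.8
```

Force rose sharply to 16 N, so the button is at the bottom. I'll hold for 2.2 s and then withdraw along the axis.

>>> jog_arm(
  series=[
    [0,0,0,0,0,0],
    [0,0,0,0,0,0],
    [0,0,0,0,0,0],
    [0,0,0,0,0,0],
    [0,0,0,0,0,0],
    [0,0,0,0,0,0],
    [0,0,0,0,0,0],
    [0,0,0,0,0,0],
    [0,0,0,0,0,0],
    [0,0,0,0,0,0],
    [0,0,0,0,0,0],
    [0,0,0,0,0,0],
    [0,0,0,0,0,0],
    [0,0,0,0,0,0],
    [0,0,0,0,0,0],
    [0,0,0,0,0,0],
    [0,0,0,0,0,0],
    [0,0,0,0,0,0],
    [0,0,0,0,0,0],
    [0,0,0,0,0,0],
  ],
)

```text
t: 15.2
eef_pos: [545.7, -200.7, 243.9]
ee_rot: [0.257, 2.868, -0.034]
wrist_force: [-6.6, 2.5, 16.4]
width: 1.0
grip_force: 8.8
```

>>> jog_arm(
  series=[
    [0,0,0,0,0,0],
    [0,0,0,0,0,0],
    [0,0,-0.3,0,0,0],
    [0,0,-0.5,0,0,0],
    [0,0,-0.7,0,0,0],
    [0,0,-0.8,0,0,0],
    [0,0,-0.8,0,0,0],
    [0,0,-0.8,0,0,0],
    [0,0,0,0,0,0],
    [0,0,0,0,0,0],
  ],
)

```text
t: 16.2
eef_pos: [515.6, -195.2, 356.3]
ee_rot: [0.257, 2.868, -0.034]
wrist_force: [0.0, 1.0, -0.9]
width: 1.001
grip_force: 0.0
```

```bash
python3 ov.py pics/w6.png
```

```text
16.2 to well in tool axes [ 0.28 -0.04 92.49]
```

View pics/w6.png

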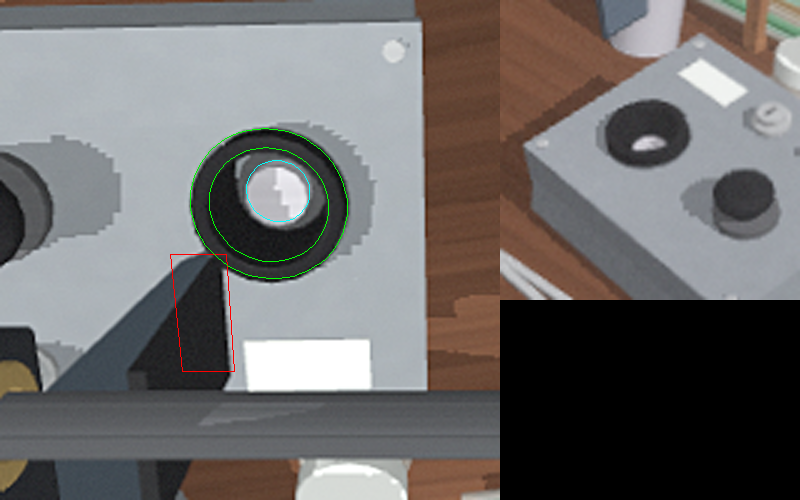

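The finger is clear of the well and the cap is back up. The spring curve, 2.6 to 4.4 N and then a hard stop, confirms full travel. Handing in.

```bash
python3 -c "
from workcell import *
print(sign_off())"
```

```text
the job is handed in; nothing more can be done
None
```

I pushed the open left-hand tap shut against its stop, held the reset button fully down for about 2.2 s and let it go, then handed the job in at about 16 s of the 51 s; the hand-in returned no verdict.

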